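# Lock off the drying lamp and take out the finished furniture foot

### The arm

A 6-joint arm with a two-finger parallel gripper is mounted at the origin on the work surface. World frame = base frame: x ahead of the robot, y to its left, z up, the work surface at z = 0. Lengths are in mm, angles in rad, forces in N, time in s.
With the tool pointing down it reaches from about 300 to 775 mm from the base axis. Payload 14.6 kg.
Tool frame: the origin (TCP) lies between the finger pads; the fingertips stand 25 mm ahead of it and the grasp point (between the pads) lies 6 mm ahead of it; z points along the fingers, y is the line along which they close (so a half turn about z gives the same grasp; the last joint's range is limited). The gripper opens to 94 mm and grips with 3 to 60 N. Pads are 16 mm wide; open, the fingers measure 119 mm over their backs; the gripper's body (75 mm by 177 mm) begins 78 mm behind the grasp point.
Start: joints at [1.266, 0.3, 1.521, -0, 1.321, -0.067], TCP at [129.559, 534.513, 230.446] pointing down, gripper open.
Joint ranges: [-3.03, 3.03], [-0.79, 2.21], [0.23, 2.52], [-1.04, 4.18], [0, 3.07], [-2.55, 2.55]. Speed limits (rad/s): [2.22, 2.22, 2.57, 3.14, 3.14, 3.14].

### API

Orientations are given as [roll, pitch, yaw] about the fixed x, y, z axes, in that order (R = Rz(yaw) Ry(pitch) Rx(roll)).
In Python, from cell import manip gives the robot as it stands. The module is installed in compiled form; this text tells all that it offers.
- The arm moves only by the tool step_arm, never from a script. Its argument "series" is one flat list of numbers, 5 for each row, row after row: the shift along the world's x, y, z in mm, then the turn about the world's z in rad, then the closure, from 0 (fully open) to 1 (shut). In form: [dx, dy, dz, spin, jaw, dx, dy, dz, spin, jaw, ...]. A call has 1 to 20 rows; each row shifts and turns the commanded pose from where the row before left it; what a row does not reach is not made up. A row lasts 1/8 s, in which the tool goes at most 62.5 mm and 10.7 degrees, less where a joint would pass 70% of its speed; a pose out of reach is approached as far as the arm can. A call is refused whole if a number of a shift passes 62.5 or a number of a turn 0.188, either way. A call with a gripper value outside its range is refused whole. The fingers move at their own pace and stop on an object; "squeeze" is the grip in N (left out, the last holds). Time passes only in rows, so rows that do not move let the fingers close. It gives the time, the measured TCP pose, the force, the opening and the grip force at its end, in the units of the state.
- manip.read_state(): the state, without advancing time (a new reading comes with each control period).
- manip.camera(name): name is "scene" or "top" or "wrist"; returns (picture, depth): 384x512x3 uint8, blue, green, red; 384x512 float32, mm along the optical axis (not along the pixel's ray), 0 where there is no reading.
- manip.camera_info(name): a dict with "fovy" (degrees; the focal length in pixels is half the picture's height over the tangent of half this angle, whatever the lens; pixels are square), "cx", "cy" (the principal point, pixels), "eye" and "orientation" of the camera in the world. Camera axes: x right, y down, z forward; pixel columns grow to the right and rows downward; lengths in mm; the calibration is good to about 2 mm. A picture is of the moment at which its call begins: read the wrist's pose just before it. camera_info takes no time and is no camera call; for the wrist camera it gives the pose at the moment of the call.
- manip.sign_off(): hands the job in; it is judged then, once.
The state is a dict: "clock": time; "joints": joint angles; "qd": joint speeds; "effort": joint torques, N m; "eef_pos": TCP position; "eef_rot": TCP orientation; "wrist_force": force on the tool from outside, world axes, zero at the start; "moment": the same for the moment, N m; "finger_gap": finger opening in mm; "finger_force": force on a finger pad.
Only numpy, scipy, OpenCV 4.12 (cv2) and the standard library are available. Lean on these libraries where they do the work, as an engineer would, in place of code of your own. Each camera call takes 0.05 s, during which the arm holds its last target. There are 200 camera calls.

### The job

The painted furniture foot in the clear drying chamber is finished. First switch the chamber's lamp off at the lever-lock toggle: lift the collar on its lever, flip the lever all the way over to the other side and let the collar drop back so that it is locked there; only then reach down through the round port, lift the foot off its pedestal and out of the chamber, and set it down gently, upright and wholly on the empty cork pad. Let go of it and leave the other things where they stand.

Things in the scene. Friction and masses are not known exactly. Their poses are not given: they have to be found in the camera images.
- switch_box: Fixed grey metal switch box on the bench, 110 x 85 mm, 40 mm high, carrying the lever-lock toggle in the middle of its top. Origin: centre of its underside. Its x axis points from the lamp-on side (bar mark) to the lamp-off side (ring mark); its y axis is parallel to the lever's hinge.
- lever_hinge (a point): Hinge point of the lever, on the switch box's vertical centre line 30 mm above the bench (inside the box). The hinge axis runs along the switch box's y axis.
- lever (a joint): Angle of the lever: 0 = on, leaning 0.4 rad from vertical towards the switch box's -x; 0.8 = off (end stop), leaning 0.4 rad towards its +x. The lever stays where it is left. With the collar down it is locked at either end (about 0.04 rad of play).
- lever_tip (a point): Round steel tip of the lever, 11 mm diameter, 92.5 mm from the hinge along the lever, about 115 mm above the bench when on or off.
- collar (a joint): Lift of the collar along the lever, 0 to 0.012 m. A spring pushes it down with 3 N (bottom) to 5 N (top). From about 0.008 m up the lever is free to swing. Let go at either end of the swing it drops to 0 and locks; let go in between it rests on the gate, unlocked.
- collar_grip (a point): Middle of the collar: a grooved aluminium sleeve on the lever, 26 mm diameter, 36 mm long, this point on its axis 55 mm from the hinge when down, about 81 mm above the bench. Its foot is locked by two dark gate blocks, 14 mm wide, on the box top. Pinch it from the box's +y and -y sides, lift along the lever, swing about the hinge; it lags by up to 8 mm in fingers that do not turn with it.
- chamber: Fixed drying chamber, 230 x 230 mm, 150 mm high: clear walls and a white top plate, 6 mm thick, with a round port. Origin: centre of its underside. In its middle stands an aluminium pedestal, 40 mm diameter, its top 90 mm above the bench.
- port (a point): Centre of the round port, 130 mm diameter, at the upper face of the top plate, 150 mm above the bench, straight above the pedestal's axis.
- foot_mid (a point): Centre, half-way up, of the finished foot: a turned, painted wooden furniture foot (60 g or so), upright on the pedestal, 52 mm high, 38 mm diameter over its straight middle (12 mm below to 12 mm above this point), narrowing to 28 mm at the bottom and 24 mm at the top. Its z axis points up through its top.
- pad_empty_top (a point): Centre of the upper face of the empty cork pad: a fixed disc, 90 mm diameter, 8 mm high, on the bench. This is where the foot goes.
- pad_used_top (a point): Centre of the upper face of the other, like cork pad, on which the other foot stands.
- other_foot_mid (a point): Centre, half-way up, of a second foot, like the first, that stands on the other pad. To be left alone.
- paint_jar_mid (a point): Centre of a white paint jar with a lid, 64 mm diameter, 75 mm high, loose on the bench. To be left alone.
- mug_mid (a point): Centre of a white mug, 80 mm diameter, 90 mm high, loose on the bench. To be left alone.
Things that resemble listed ones, but are neither listed nor needed, are in the scene too. What is shaped like the part that bears foot_mid but blue or pink is not meant.

How it is judged:
By the outcome, as a careful person would: the job done as asked, in the order asked, and still so for the second after the job is handed in, with the robot touching nothing.
It also fails if it takes over 53 s, if anything falls off the work surface, if the arm or the gripper's body presses on something with over 40 N, if the wrist force passes 120 N, or if a joint passes its speed limit or range.

## Working session

There is one attempt and no reset: what is moved stays moved. The work goes in short steps, Python scripts to look and compute and a tool call to move; the robot and the scene stay as the last step left them, time stands still between calls to the robot, and variables do not carry over. Pictures are saved under pics/ and viewed, at most 10 in all, crops included, and the job is handed in when it is done.

Besides the shell and the picture viewer there is one more tool, called after "Call:" by a JSON object that holds its "name" and its "arguments". step_arm: Moves the arm, as the interface text tells. Its arguments: {"type":"object","properties":{"series":{"type":"array"},"squeeze":{"type":"number"}},"required":["series"]}

```bash
mkdir -p pics; cat > h.py <<'E'
import numpy as np, cv2
from cell import manip
from scipy.spatial.transform import Rotation as R
def cam(n):
    i=manip.camera_info(n); p,d=manip.camera(n); return p,d,i
def pts(d,i):
    h,w=d.shape; f=h/2/np.tan(np.radians(i["fovy"])/2)
    u,v=np.meshgrid(np.arange(w),np.arange(h))
    P=np.stack([(u-i["cx"])/f*d,(v-i["cy"])/f*d,d],-1)
    o=np.array(i["orientation"],float)
    M=o if o.shape==(3,3) else R.from_euler("xyz",o).as_matrix()
    return P@M.T+np.array(i["eye"])
E
python3 - <<'E'
from h import *
for n in("top","scene"):
    p,d,i=cam(n); print(i); cv2.imwrite(f"pics/{n}0.png",p); np.savez(f"{n}0.npz",p=p,d=d,P=pts(d,i))
print(manip.read_state())
a,b=cv2.imread("pics/top0.png"),cv2.imread("pics/scene0.png")
E
```

```text
{'fovy': 44.680381195870844, 'cx': 259.40635459228076, 'cy': 186.76955109406813, 'eye': array([ 354.36578215,    5.48385875, 1422.67860513]), 'orientation': array([-2.95696313,  0.01909982, -1.57306922])}
{'fovy': 57.85111306643148, 'cx': 251.63444334143264, 'cy': 195.29104028514047, 'eye': array([1298.29776524,  215.74681335,  579.91883345]), 'orientation': array([-2.14487357e+00,  8.51749034e-04,  1.84495187e+00])}
{'clock': 0.1, 'joints': array([ 1.26637810e+00,  3.00404129e-01,  1.52149414e+00, -1.37005360e-05,
        1.32068202e+00, -6.65955614e-02]), 'qd': array([ 0.00092074,  0.00058027, -0.00185783, -0.00081069,  0.00182329,
       -0.00018733]), 'effort': array([ 2.06718294e-03, -5.32649946e+01, -3.53284550e+01,  7.10594212e-02,
        2.34706578e-02, -4.55282395e-05]), 'eef_pos': array([129.51762311, 534.33074824, 229.95982554]), 'eef_rot': array([-3.14060632e+00, -5.24825324e-05,  2.90377336e+00]), 'wrist_force': array([-0.32741243, -0.33254322, -0.53241533]), 'moment': array([-0.05084329, -0.00049408, -0.01917596]), 'finger_force': 0.0, 'finger_gap': 93.9440863932356}
```

View pics/top0.png

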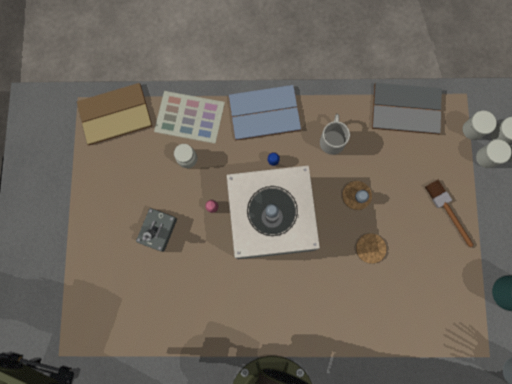

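View pics/scene0.png

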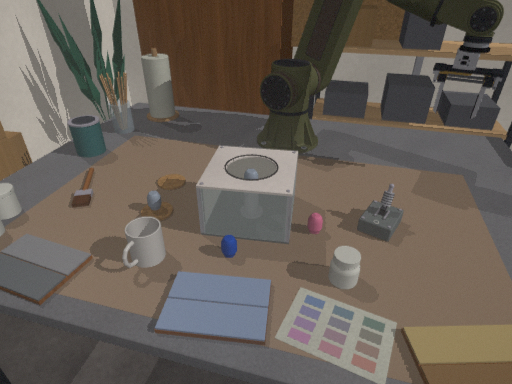

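Top view: switch box near (157,230), chamber port at (272,212), empty pad at (372,248), used pad with its foot at (357,195). Next I measure these from depth.

```bash
cat > m.py <<'E'
from h import *
z=np.load("top0.npz"); p,d,P=z["p"],z["d"],z["P"]
def reg(u0,u1,v0,v1,zl,zh):
    Q=P[v0:v1,u0:u1]; m=(Q[...,2]>zl)&(Q[...,2]<zh)&(d[v0:v1,u0:u1]>0); return Q[m]
def show(n,q):
    r=cv2.minAreaRect(q[:,:2].astype(np.float32)); print(n,len(q),"med",np.median(q,0).round(1),"rect",np.round(r[0],1),np.round(r[1],1),round(r[2],1))
show("chamber",reg(215,330,155,270,140,165))
show("foot",reg(255,290,195,230,130,147)); show("footlow",reg(255,290,195,230,85,141))
show("box",reg(125,190,195,265,30,52))
show("lever",reg(125,190,195,265,60,140))
show("levertip",reg(125,190,195,265,100,140))
show("pad",reg(350,395,228,270,3,16)); show("bench",reg(300,340,280,330,-20,20))
show("used",reg(335,380,175,215,20,80))
show("jar",reg(165,205,140,172,50,100)); show("mug",reg(315,355,110,158,60,110)); show("pink",reg(203,220,198,215,15,80))
# port circle: non-top pixels inside plate
Q=P[155:270,215:330]; t=((Q[...,2]>140)&(Q[...,2]<165)).astype(np.uint8)
f=1-t; n,l,s,c=cv2.connectedComponentsWithStats(f)
k=l[57,57] if f[57,57] else l[40,57]
print("port px",s[k],c[k]+[215,155])
cn=max(cv2.findContours((l==k).astype(np.uint8),0,1)[0],key=len); (cx,cy),rr=cv2.minEnclosingCircle(cn)
i=manip.camera_info("top"); F=192/np.tan(np.radians(i["fovy"])/2); M=R.from_euler("xyz",i["orientation"]).as_matrix()
def ray(u,v,zz):
    r=M@np.array([(u-i["cx"])/F,(v-i["cy"])/F,1]); return i["eye"]+r*(zz-i["eye"][2])/r[2]
print("circle",cx+215,cy+155,rr,ray(cx+215,cy+155,150), ray(272,212,150))
print("scale mm/px@150",1270/F)
E
python3 m.py
python3 - <<'E'
import cv2,numpy as np
a=cv2.imread("pics/top0.png")[195:265,120:200]; b=cv2.imread("pics/scene0.png")[170:250,345:425]
cv2.imwrite("pics/c1.png",np.hstack([cv2.resize(a,(400,400),interpolation=2),cv2.resize(b,(400,400),interpolation=2)]))
E
```

```text
chamber 5315 med [522.5  -5.3 150.1] rect [527.  -5.] [231.5 230.4] 6.1
foot 127 med [529.2  -5.2 139.9] rect [529.4  -5.3] [33.4 33.7] 89.3
footlow 144 med [520.7  -5.2 133. ] rect [526.4  -4.2] [37.4 39.5] 89.1
box 931 med [492.5 335.5  39.5] rect [487.4 341.8] [ 85.9 109.9] 70.3
lever 116 med [467.6 345.7  92. ] rect [470.3 345. ] [25.5 44.7] 59.2
levertip 29 med [460.  350.7 109.5] rect [462.2 349.8] [20.8 20.2] 11.7
pad 969 med [ 430.3 -302.2    7.4] rect [ 429.3 -305.7] [136.1 122.6] 89.5
bench 1993 med [ 266.8 -144.4    0.9] rect [ 265.8 -145. ] [117.  142.8] 89.2
used 147 med [ 580.5 -270.5   55.3] rect [ 582.6 -273.1] [35.3 37.1] 44.7
jar 309 med [710.  256.9  74.6] rect [711.5 258. ] [57.7 54.7] 86.1
mug 280 med [ 768.6 -199.9   82.5] rect [ 769.2 -202.3] [ 79.3 101.5] 50.7
pink 133 med [556.  174.3  47.2] rect [557.7 176. ] [37.1 33.9] 45.1
port px [  34   32   47   48 1653] [271.95462795 210.68905021]
circle 272.4210319519043 210.76036071777344 23.900009155273438 [524.9722504   -6.30920879 150.        ] [521.55228506  -5.12964847 150.        ]
scale mm/px@150 2.7182601999026117
```

View pics/c1.png

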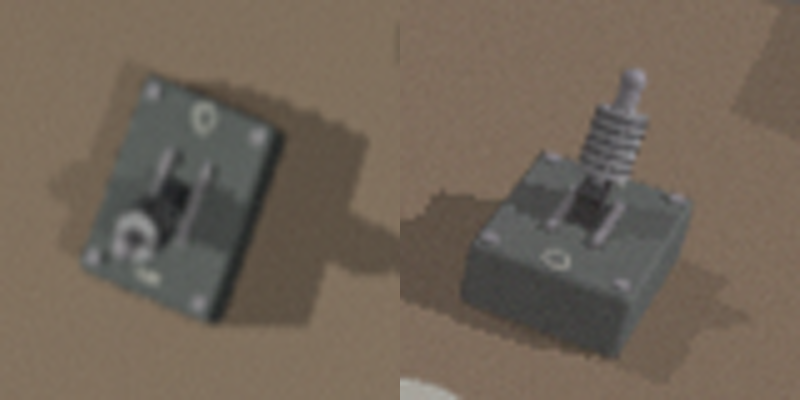

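The toggle leans toward the bar mark (left crop: collar ring at (133,235), bar (147,278), ring (203,118)), so box +x points at about -19.7°. I'll move above the collar and check with the wrist camera.

Call:
{"name": "step_arm", "arguments": {"series": [42,-23,0,-0.0265,0,42,-23,0,-0.0265,0,42,-23,0,-0.0265,0,42,-23,0,-0.0265,0,42,-23,0,0,0,42,-23,0,0,0,42,-23,0,0,0,43,-24,0,0,0,0,0,0,0,0,0,0,0,0,0], "squeeze": 30}}

```text
clock: 1.35
eef_pos: [466.1, 349.7, 230.1]
eef_rot: [-3.141, -0.001, 2.798]
wrist_force: [0.6, 0.3, -0.4]
finger_gap: 94.0
finger_force: 0.0
```

```bash
python3 - <<'E'
from h import *
s=manip.read_state(); p,d,i=cam("wrist"); P=pts(d,i); cv2.imwrite("pics/w1.png",p); np.savez("w1.npz",p=p,d=d,P=P)
print(s["eef_pos"],s["eef_rot"],s["clock"],i["eye"],i["orientation"])
def show(n,m):
    q=P[m&(d>0)]; r=cv2.minAreaRect(q[:,:2].astype(np.float32)); print(n,len(q),np.median(q,0).round(1),np.round(r[0],1),np.round(r[1],1),round(r[2],1))
near=(abs(P[...,0]-487)<80)&(abs(P[...,1]-342)<80); Z=P[...,2]
show("top",near&(Z>36)&(Z<44)); 
for a in range(60,125,8): show(a,near&(Z>a)&(Z<a+8))
E
```

```text
[466.06856252 349.66779668 230.07220525] [-3.14104541e+00 -6.48271981e-04  2.79766782e+00] 1.35 [395.30796614 373.97998283 385.27608505] [ 2.88217583e+00 -1.37678599e-03  1.22601366e+00]
top 4240 [483.6 345.6  40.7] [485.7 345.8] [ 84.8 109.5] 69.6
60 42 [488.3 344.5  61. ] [488.4 344.5] [12.9  7.3] 71.7
68 8 [481.8 347.3  73.4] [479.6 345.9] [19.8  4.1] 61.8
76 18 [477.7 343.7  78.7] [476.2 347.1] [23.4  7.9] 55.3
84 59 [453.3 356.3  90.4] [464.3 354.6] [23.9 29.5] 69.9
92 266 [464.7 351.8  96.7] [462.5 354.3] [25.4 24. ] 80.7
100 8 [463.8 351.4 101.8] [465.7 351. ] [ 5.8 10.2] 62.4
108 97 [453.2 357.8 114. ] [454.1 357.2] [11.8 12. ] 25.3
116 18 [454.5 357.2 116.5] [454.5 357.5] [4.9 5.6] 51.7
124 0 [nan nan nan] [0. 0.] [0. 0.] 0.0
  return _methods._mean(a, axis=axis, dtype=dtype,
  ret = um.true_divide(
```

View pics/w1.png

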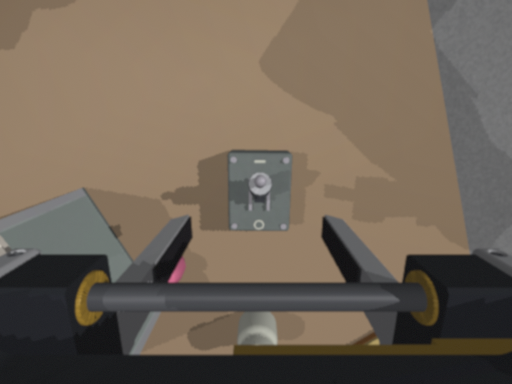

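Wrist view: box at (259,190), lever leaning to the bar mark at (259,161), as expected. Going down to pinch the collar.

Call:
{"name": "step_arm", "arguments": {"series": [0.8,2.4,-40,0,0,0,0,-40,0,0,0,0,-40,0,0,0,0,-23.5,0,0,0,0,0,0,0.4,0,0,0,0,0.7,0,0,0,0,0.9,0,0,0,0,0.9,0,0,0,0,0.9,0,0,0,0,0.9,0,0,0,0,0.9], "squeeze": 30}}

```text
clock: 2.78
eef_pos: [467.4, 351.9, 87.0]
eef_rot: [3.142, 0.0, 2.798]
wrist_force: [0.8, 2.7, 1.6]
finger_gap: 27.5
finger_force: 2.0
```

Call:
{"name": "step_arm", "arguments": {"series": [0,0,0,0,1,0,0,0,0,1,0,0,0,0,1], "squeeze": 30}}

```text
clock: 3.15
eef_pos: [467.6, 352.5, 87.1]
eef_rot: [3.14, 0.0, 2.798]
wrist_force: [1.6, 4.8, -1.5]
finger_gap: 25.7
finger_force: 30.0
```

Call:
{"name": "step_arm", "arguments": {"series": [-1,0.4,2.5,0,1,-1,0.4,2.5,0,1,-1,0.4,2.5,0,1,-1,0.4,2.7,0,1,0,0,0,0,1], "squeeze": 40}}

```text
clock: 3.78
eef_pos: [463.5, 353.9, 97.1]
eef_rot: [3.141, 0.0, 2.798]
wrist_force: [4.2, 4.5, -5.4]
finger_gap: 25.3
finger_force: 40.0
```

Call:
{"name": "step_arm", "arguments": {"series": [5.8,-2.1,2.3,0,1,6,-2.2,1.6,0,1,6.1,-2.2,1,0,1,6.2,-2.3,0.3,0,1,0,0,0,0,1], "squeeze": 40}}

```text
clock: 4.4
eef_pos: [487.4, 345.3, 101.8]
eef_rot: [3.141, -0.001, 2.798]
wrist_force: [0.3, 6.3, -4.8]
finger_gap: 25.3
finger_force: 40.0
```

Call:
{"name": "step_arm", "arguments": {"series": [6.2,-2.3,-0.3,0,1,6.1,-2.2,-1,0,1,6,-2.2,-1.6,0,1,5.8,-2.1,-2.0,0,1,2.8,-1,-1,0,1,0,0,0,0,1], "squeeze": 40}}

```text
clock: 5.15
eef_pos: [514.2, 335.3, 96.0]
eef_rot: [3.141, -0.001, 2.798]
wrist_force: [1.3, 5.9, -3.8]
finger_gap: 24.2
finger_force: 40.0
```

```bash
python3 - <<'E'
from h import *
p,d,i=cam("wrist"); cv2.imwrite("pics/w2.png",p); P=pts(d,i)
q=P[(d>0)&(P[...,2]>108)&(P[...,2]<124)&(abs(P[...,0]-487)<60)&(abs(P[...,1]-345)<30)]; print(len(q),np.median(q,0))
p,d,i=cam("top"); P=pts(d,i)
E
```

```text
1176 [508.63306294 336.996709   116.57671381]
```

Call:
{"name": "step_arm", "arguments": {"series": [1.8,-0.7,-0.7,0,1,1.8,-0.7,-0.7,0,1,0,0,0,0,1], "squeeze": 40}}

```text
clock: 5.62
eef_pos: [517.8, 333.9, 94.7]
eef_rot: [3.141, -0.0, 2.798]
wrist_force: [0.3, 4.8, -4.2]
finger_gap: 24.2
finger_force: 40.1
```

Call:
{"name": "step_arm", "arguments": {"series": [1.8,-0.7,-0.7,0,1,1.8,-0.7,-0.7,0,1,0,0,0,0,1], "squeeze": 40}}

```text
clock: 6.0
eef_pos: [521.7, 332.6, 93.5]
eef_rot: [3.14, 0.0, 2.798]
wrist_force: [2.2, 5.9, -3.9]
finger_gap: 21.2
finger_force: 38.0
```

```bash
python3 - <<'E'
from h import *
p,d,i=cam("wrist"); a=cv2.resize(p[100:300,150:370],(440,400))
q,dd,i=cam("scene"); b=cv2.resize(q[130:270,320:460],(350,400*350//350)); cv2.imwrite("pics/w3.png",np.hstack([a,b]))
E
```

```text
(no output)
```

View pics/w3.png

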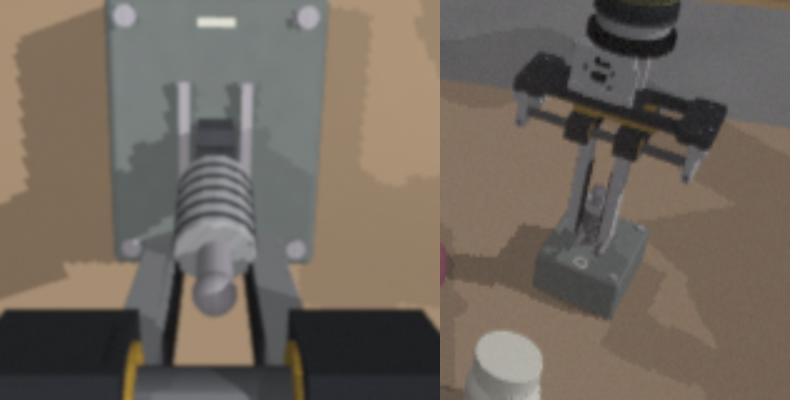

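```bash
cat > tip.py <<'E'
from h import *
p,d,i=cam("wrist"); P=pts(d,i)
print(P[244:251:3,254:261:3].round(1).reshape(-1,3))
s=(P[...,:2]-[487,344.7])@[.939,-.344]; t=(P[...,:2]-[487,344.7])@[.344,.939]
m=(d>0)&(abs(t)<7)&(s>-60)&(s<70)&(P[...,2]>45)&(P[...,2]<130)
for a in range(48,126,6):
    k=m&(P[...,2]>=a)&(P[...,2]<a+6)
    if k.sum(): print(a,k.sum(),np.percentile(s[k],[0,50,100]).round(1))
E
python3 tip.py
```

```text
[[511.7 333.9 117.2]
 [511.9 335.6 118. ]
 [512.1 337.2 118.6]
 [513.3 333.3 117.3]
 [514.  334.8 117.1]
 [514.2 336.5 117.9]
 [514.5 332.9 118.4]
 [515.6 334.2 117.2]
 [515.8 335.9 118. ]]
48 7 [-7.1 -5.7 -5.6]
54 52 [-7.5 -6.  -0.1]
60 180 [-7.6 -2.7  1.9]
66 60 [-0.6  0.3  2.2]
72 111 [-0.1  2.1  4.9]
78 114 [2.6 4.4 6.8]
84 129 [4.3 6.4 9.3]
90 185 [ 6.7  9.2 32.7]
96 483 [ 9.  15.4 26.2]
102 138 [12.1 21.5 25.4]
108 144 [21.3 23.5 33.3]
114 324 [22.4 27.5 34.1]
```

The lever stands at about 0.31 rad past vertical and needs 0.4. The fingers have slid ahead of the collar, so I'll re-grip it and push on.

Call:
{"name": "step_arm", "arguments": {"series": [0,0,0,0,0.3,0,0,0,0,0.3,0,0,0,0,0.3,-8,3.5,1.2,0,0.3,-8,3.4,1.3,0,0.3,0,0,0,0,1,0,0,0,0,1,0,0,0,0,1,0,0,0,0,1,0,0,0,0,1], "squeeze": 50}}

```text
clock: 7.4
eef_pos: [505.6, 338.9, 96.1]
eef_rot: [-3.141, -0.0, 2.798]
wrist_force: [-0.1, -0.5, -0.2]
finger_gap: 25.3
finger_force: 50.0
```

```bash
python3 tip.py
```

```text
[[504.8 336.8  99.3]
 [505.1 338.6 100.1]
 [505.9 340.3  99.8]
 [505.3 336.6 102.5]
 [505.9 338.3 102.5]
 [506.5 340.1 102.5]
 [506.  336.4 104.9]
 [507.2 337.9 103.7]
 [507.6 339.7 104.1]]
48 28 [-6.3 -5.6 -5.3]
54 54 [-7.4 -5.8  2.8]
60 169 [-7.4 -3.   2.3]
66 65 [-0.9  0.3  2.3]
72 113 [0.2 2.1 4.3]
78 129 [2.2 4.5 7.4]
84 135 [4.5 6.7 9.6]
90 183 [ 7.   9.4 32.9]
96 452 [ 9.3 15.3 25.1]
102 140 [19.8 21.9 26.4]
108 147 [21.  23.6 33. ]
114 284 [22.5 27.5 33.7]
```

Call:
{"name": "step_arm", "arguments": {"series": [0,0,1.5,0,1,2.8,-1,-1,0,1,2.8,-1,-1,0,1,2.8,-1,-1,0,1,0,0,0,0,1], "squeeze": 55}}

```text
clock: 8.07
eef_pos: [511.0, 337.2, 94.4]
eef_rot: [-3.14, -0.007, 2.799]
wrist_force: [-23.8, 5.2, 6.0]
finger_gap: 24.9
finger_force: 55.0
```

```bash
python3 tip.py|tail -4
```

```text
96 448 [12.5 19.1 28.4]
102 154 [23.5 25.9 30.2]
108 204 [25.4 28.6 38.3]
114 199 [27.  32.1 37.7]
```

Force rose to 24 N, so the end stop seems reached. I'll release while holding and check the drop.

Call:
{"name": "step_arm", "arguments": {"series": [0,0,0,0,0.5,0,0,0,0,0.5,0,0,0,0,0.5,0,0,0,0,0.3]}}

```text
clock: 8.62
eef_pos: [514.1, 335.9, 94.7]
eef_rot: [3.142, 0.0, 2.798]
wrist_force: [-0.0, 0.2, 0.2]
finger_gap: 53.6
finger_force: 0.0
```

```bash
python3 tip.py|tail -12; python3 - <<'E'
from h import *
p,d,i=cam("wrist"); a=cv2.resize(p[100:300,150:370],(440,400))
q,dd,i=cam("scene"); b=cv2.resize(q[170:250,345:425],(350,400*350//350)); cv2.imwrite("pics/w4.png",np.hstack([a,b]))
E
```

```text
48 23 [-6.4 -5.5 -5.3]
54 43 [-6.9 -5.4  3.7]
60 207 [-7.1 -2.2  3.6]
66 78 [0.7 2.1 4.1]
72 123 [2.  4.4 6.9]
78 129 [ 4.6  6.8 10.3]
84 141 [ 6.7  9.4 12.2]
90 214 [ 9.5 12.5 35.3]
96 456 [11.9 18.6 28.7]
102 150 [22.3 25.5 30.2]
108 186 [25.  27.8 38. ]
114 220 [26.6 31.6 37.4]
```

View pics/w4.png

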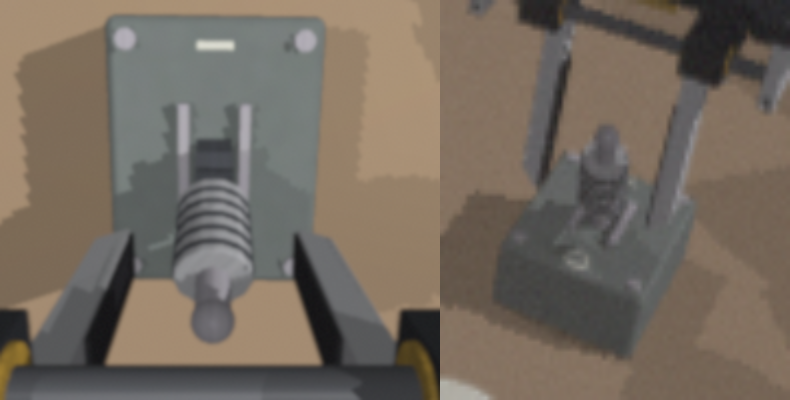

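```bash
cat > col.py <<'E'
from h import *
def an(P,d):
    s=(P[...,:2]-[487,344.7])@[.939,-.344]; t=(P[...,:2]-[487,344.7])@[.344,.939]; z=P[...,2]
    m=(d>0)&(abs(t)<14)&(abs(s)<60)&(z>60)&(z<130)
    S=s[m];T=t[m];Z=z[m]-30
    return S,T,Z
def rep(P,d,sgn):
    S,T,Z=an(P,d)
    for phi in (.30,.34,.38,.4,.42):
        f=phi*sgn; r=S*np.sin(f)+Z*np.cos(f); a=S*np.cos(f)-Z*np.sin(f)
        k=(abs(T)>7)&(np.hypot(a,T)<13.5); k2=(np.hypot(a,T)<5)&(r>84); k3=(abs(T)<14)&(r<68)&(r>45)
        print(phi,"collar top r",np.percentile(r[k],[80,95,99]).round(1),"tip a",np.median(a[k2]).round(1) if k2.any() else 0, "tip r",r[k2].max().round(1) if k2.any() else 0,"a range collar",np.percentile(a[k3],[2,98]).round(1))
if __name__=="__main__":
    z=np.load("w1.npz"); print("before"); rep(z["P"],z["d"],-1)
    p,d,i=cam("wrist"); print("now"); rep(pts(d,i),d,1)
E
python3 col.py
```

```text
before
0.3 collar top r [71.6 72.3 72.7] tip a -4.1 tip r 91.3 a range collar [-20.5   7.7]
0.34 collar top r [71.7 72.3 72.8] tip a -1.6 tip r 94.0 a range collar [-17.7   9.6]
0.38 collar top r [71.6 72.3 72.8] tip a -0.0 tip r 94.7 a range collar [-14.9  11.5]
0.4 collar top r [71.8 72.4 72.7] tip a 0.1 tip r 94.7 a range collar [-13.6  12.6]
0.42 collar top r [71.9 72.5 72.7] tip a 0.7 tip r 94.7 a range collar [-9.6 13.8]
now
0.3 collar top r [70.1 70.9 71.3] tip a 2.2 tip r 92.5 a range collar [-9.6  2.9]
0.34 collar top r [70.2 70.8 71.3] tip a -0.5 tip r 93.5 a range collar [-11.6   0.7]
0.38 collar top r [70.3 70.8 71.2] tip a -2.0 tip r 93.5 a range collar [-13.7  -2. ]
0.4 collar top r [70.5 70.9 71.2] tip a -2.6 tip r 93.4 a range collar [-14.8  -3.2]
0.42 collar top r [70.6 71.  71.1] tip a -2.6 tip r 93.3 a range collar [-16.   -3.9]
```

The collar top sits 71 mm from the hinge, against 73 mm when down before and at least 79 mm if it rested on the gate, so it has dropped and locked. Now to the chamber.

Call:
{"name": "step_arm", "arguments": {"series": [0,0,50,0,0.34,0,0,50,0,0.34,0,0,55,0,0.34,2,-49,0,0,0.34,2,-49,0,0,0.34,2,-49,0,0,0.34,2,-49,0,0,0.34,2,-49,0,0,0.34,2,-49,0,0,0.34,1,-47,0,0,0.34,0,0,0,0,0.34,0,0,0,0,0.34]}}

```text
clock: 10.32
eef_pos: [526.9, -4.6, 249.7]
eef_rot: [3.141, -0.0, 2.798]
wrist_force: [-0.3, 0.7, 0.1]
finger_gap: 62.2
finger_force: 0.0
```

```bash
python3 - <<'E'
from h import *
s=manip.read_state(); p,d,i=cam("wrist"); P=pts(d,i); cv2.imwrite("pics/w5.png",p)
print(s["eef_pos"],s["eef_rot"])
X,Y,Z=[P[...,k] for k in range(3)]
near=(abs(X-527)<40)&(abs(Y+5)<40)&(d>0)
for a,b in((60,80),(85,93),(93,104),(104,116),(116,128),(128,136),(136,140),(140,146)):
    q=P[near&(Z>a)&(Z<b)]
    if len(q)>5: r=cv2.minAreaRect(q[:,:2].astype(np.float32)); print(a,len(q),np.median(q,0).round(1),np.round(r[0],1),np.round(r[1],1))
q=P[(Z>145)&(Z<156)&(d>0)&(np.hypot(X-527,Y+5)<75)]
c,r=np.array([527,-5.]),65
# port: inner edge points fit
ang=np.arctan2(q[:,1]+5,q[:,0]-527); rad=np.hypot(q[:,0]-527,q[:,1]+5); E=[]
for k in np.linspace(-np.pi,np.pi,37)[:-1]:
    m=abs(ang-k)<.08
    if m.sum()>3: E.append(q[m][rad[m].argmin()][:2])
E=np.array(E); A=np.c_[2*E,np.ones(len(E))]; x=np.linalg.lstsq(A,(E**2).sum(1),rcond=None)[0]; print("port",x[:2],np.sqrt(x[2]+x[:2]@x[:2]),len(E))
p,d,i=cam("top");P=pts(d,i); hsv=cv2.cvtColor(p,cv2.COLOR_BGR2HSV); print(hsv[248,372],hsv[300,330])
Z=P[...,2]; bench=np.median(P[280:330,300:340,2]); m=np.zeros(Z.shape,bool); m[228:270,350:395]=(Z[228:270,350:395]>bench+4)
n,l,st,c=cv2.connectedComponentsWithStats(m.astype(np.uint8)); k=1+st[1:,4].argmax(); q=P[l==k]; print("pad",bench,st[k],np.mean(q,0),(q.min(0)+q.max(0))/2)
E
```

```text
[526.94611567  -4.64850698 249.67342755] [ 3.14140106e+00 -5.53672254e-06  2.79751953e+00]
60 65 [507.3   4.4  70.5] [511.6   2.2] [35.9 11.4]
85 254 [512.7   0.6  90.7] [516.4  -0.9] [39.4 21.9]
104 49 [513.    3.4 111.7] [518.1   1.3] [35.6 13.5]
116 69 [513.1   4.2 122.4] [519.2   1.1] [37.  15.5]
128 250 [520.2   1.4 132.4] [529.4  -2.1] [36.4 36.8]
136 152 [5.217e+02 1.000e-01 1.381e+02] [529.4  -1.7] [30.7 30.6]
140 511 [529.   -1.6 142.5] [529.4  -2. ] [26.5 26.2]
port [524.98017742  -2.02509748] 64.30478796855732 32
[ 17 118 117] [ 16  69 145]
pad 1.209171054510307 [354 232  33  32 628] [ 430.12906508 -297.15888974   25.00534705] [ 416.23102052 -169.96943594  713.95283227]
```

View pics/w5.png

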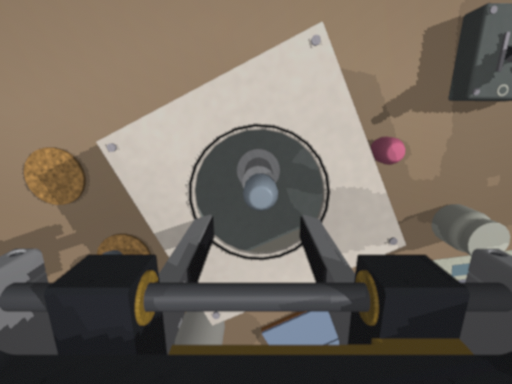

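Wrist view: foot top at (260,190) inside the port at (258,190), at world (529,-2). Descending and gripping gently.

Call:
{"name": "step_arm", "arguments": {"series": [2.4,2.4,-30,0,0.34,0,0,-32,0,0.34,0,0,-32,0,0.34,0,0,-20,0,0.34,0,0,-12.5,0,0.34,0,0,0,0,0.34,0,0,0,0,1,0,0,0,0,1,0,0,0,0,1,0,0,0,0,1,0,0,0,0,1], "squeeze": 12}}

```text
clock: 11.8
eef_pos: [529.6, -2.6, 123.6]
eef_rot: [3.141, 0.001, 2.798]
wrist_force: [-1.1, 0.4, 5.8]
finger_gap: 38.1
finger_force: 12.0
```

Call:
{"name": "step_arm", "arguments": {"series": [0,0,5,0,1,0,0,15,0,1,0,0,25,0,1,0,0,30,0,1,0,0,25,0,1,-5,-30,5,0,1,-10,-40,0,0,1,-10,-40,0,0,1,-10,-30,0,0,1,0,0,0,0,1,0,0,0,0,1]}}

```text
clock: 13.18
eef_pos: [494.5, -142.1, 228.7]
eef_rot: [3.141, 0.0, 2.798]
wrist_force: [1.4, 0.4, -1.3]
finger_gap: 37.6
finger_force: 12.0
```

```bash
python3 - <<'E'
from h import *
s=manip.read_state(); print(s["eef_pos"],s["finger_gap"],s["wrist_force"])
for n in ("wrist","top"):
    p,d,i=cam(n); P=pts(d,i); X,Y,Z=[P[...,k] for k in range(3)]
    near=(d>0)&(np.hypot(X-430,Y+302)<90)
    b=np.median(Z[near&(np.hypot(X-430,Y+302)>65)]); h=cv2.cvtColor(p,cv2.COLOR_BGR2HSV)
    m=near&(Z>b+4)&(Z<b+14)
    k,l,st,c=cv2.connectedComponentsWithStats(m.astype(np.uint8)); j=1+st[1:,4].argmax(); q=P[l==j]
    (c,r)=cv2.minEnclosingCircle(q[:,:2].astype(np.float32)); print(n,b,len(q),q.mean(0),c,r)
    m=near&(h[...,1]>95)&(h[...,2]>60)
    k,l,st,c=cv2.connectedComponentsWithStats(m.astype(np.uint8)); j=1+st[1:,4].argmax(); q=P[l==j]; (c,r)=cv2.minEnclosingCircle(q[:,:2].astype(np.float32)); print(" col",len(q),q.mean(0),c,r)
    if n=="wrist": cv2.imwrite("pics/w6.png",p)
E
```

```text
[ 494.51724811 -142.14377622  228.65990001] 37.58010446173793 [ 1.37516843  0.36224606 -1.30551895]
wrist 1.091619473420451 3052 [ 429.1771219  -297.38368885    8.45569792] (430.42559814453125, -298.38897705078125) 45.21847915649414
 col 3158 [ 429.33287694 -297.73621169    8.22921105] (430.4217224121094, -301.45294189453125) 48.11035919189453
top 1.4390864501260694 503 [ 428.13120175 -306.27940449    9.15825463] (429.6095886230469, -306.5518493652344) 47.01859664916992
 col 611 [ 427.91801013 -306.1108978     8.76935336] (428.0065002441406, -281.7898864746094) 64.5726089477539
```

View pics/w6.png

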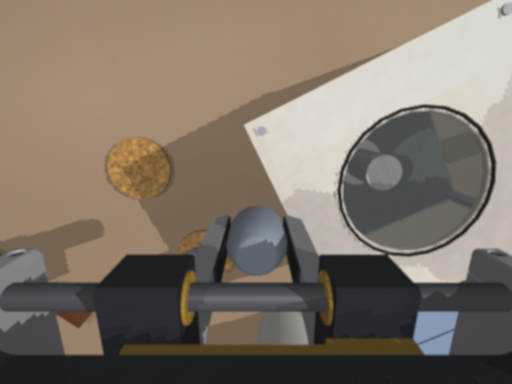

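Wrist view: the foot is held at (257,240), the pedestal at (383,172) is empty, and the empty pad is at (139,168), world about (430,-300). Moving over it and lowering.

Call:
{"name": "step_arm", "arguments": {"series": [-16,-40,0,0,1,-16,-40,0,0,1,-16,-40,0,0,1,-16.5,-38,0,0,1,0,0,-50,0,1,0,0,-50,0,1,0,0,-45,0,1,0,0,-25,0,1,0,0,-9,0,1,0,0,-3,0,1,0,0,-2,0,1,0,0,0,0,1]}}

```text
clock: 14.78
eef_pos: [430.2, -300.8, 44.8]
eef_rot: [-3.141, 0.001, 2.798]
wrist_force: [-0.4, 0.4, -0.5]
finger_gap: 37.5
finger_force: 12.0
```

Call:
{"name": "step_arm", "arguments": {"series": [0,0,-1,0,1,0,0,-1,0,1,0,0,-0.7,0,1,0,0,0,0,1,0,0,0,0,1]}}

```text
clock: 15.4
eef_pos: [429.9, -300.7, 41.6]
eef_rot: [-3.141, 0.0, 2.798]
wrist_force: [-0.4, 1.2, 4.4]
finger_gap: 37.7
finger_force: 12.0
```

Contact at about 5 N, so I'll release and withdraw.

Call:
{"name": "step_arm", "arguments": {"series": [0,0,0,0,0.5,0,0,0,0,0.4,0,0,0,0,0.3,0,0,0,0,0.3,0,0,15,0,0.3,0,0,30,0,0.3,0,0,50,0,0.3,0,0,60,0,0.3,-20,20,40,0,0.3,0,0,0,0,0.3,0,0,0,0,0.3]}}

```text
clock: 16.77
eef_pos: [409.8, -280.6, 236.5]
eef_rot: [-3.142, 0.0, 2.798]
wrist_force: [-0.2, -0.3, 0.2]
finger_gap: 66.1
finger_force: 0.0
```

```bash
python3 - <<'E'
from h import *
print(manip.read_state()["eef_pos"])
p,d,i=cam("wrist"); P=pts(d,i); X,Y,Z=[P[...,k] for k in range(3)]
for a,b in((5,12),(45,52),(54,58),(58,64)):
    q=P[(d>0)&(np.hypot(X-430,Y+300)<60)&(Z>a)&(Z<b)]
    if len(q)>5: print(a,len(q),cv2.minEnclosingCircle(q[:,:2].astype(np.float32)))
q,dd,j=cam("scene"); Q=pts(dd,j); import col; col.rep(Q,dd,1)
cv2.imwrite("pics/w7.png",np.hstack([cv2.resize(p[60:300,130:390],(360,333)),cv2.resize(q[130:260,100:420],(440,333))]))
E
```

```text
[ 409.7718997  -280.55068551  236.50562149]
5 2061 ((430.1211242675781, -298.4936828613281), 44.771480560302734)
45 127 ((429.5716857910156, -300.7234191894531), 18.88922691345215)
54 101 ((429.1203308105469, -300.52691650390625), 15.773530960083008)
58 315 ((429.41351318359375, -300.3648681640625), 13.807351112365723)
0.3 collar top r [70.8 71.4 71.7] tip a 4.5 tip r 89.8 a range collar [ 4.4 20.4]
0.34 collar top r [70.7 71.4 71.7] tip a 2.2 tip r 91.1 a range collar [ 1. 18.]
0.38 collar top r [70.6 71.4 71.7] tip a -0.6 tip r 93.7 a range collar [-1.5 15.9]
0.4 collar top r [70.5 71.4 71.6] tip a 2.0 tip r 93.8 a range collar [-5.9 14.9]
0.42 collar top r [70.4 71.4 71.6] tip a 1.2 tip r 93.8 a range collar [-7.2 13.9]
```

View pics/w7.png

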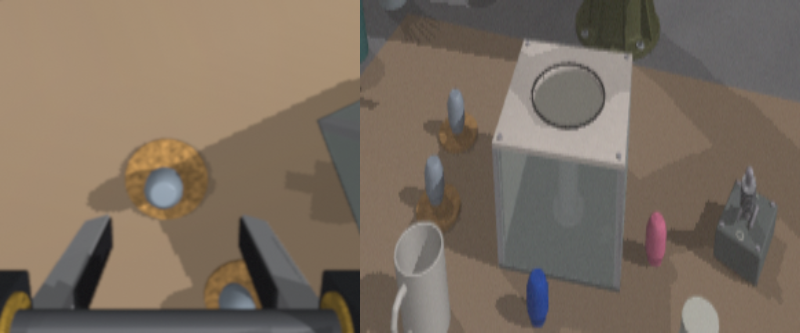

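The foot stands upright at the middle of the pad (wrist crop (163,187)). The lever leans to the ring side with its collar down, and the other things stand untouched.

```bash
python3 -c "
from cell import manip
print(manip.sign_off())"
```

```text
the job is handed in; nothing more can be done
None
```

The job is handed in at about 17 s on the robot's clock: the lever is at off with its collar down (lock judged from the collar's height in the images, not by pushing it), and after that the foot was set upright on the middle of the empty cork pad and released, nothing else moved.

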